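# Lean the picture board and press its label holder home

### The job

Set up the white display stand: take the taller of the two boards out of the rack and lean it on the stand, centred on the ledge with its foot just behind the low ridge and its back tilted against the crossbar, and let go of it. Then take the label holder out of its block and push its tongue down into the pocket behind the stand's lip, against the spring, until its flange sits flush on the lip, and finish while still holding it pressed fully home, as the spring lifts it again if you let go. Leave the shorter board and the other things on the bench where they are.

Things in the scene. Friction and masses are not known exactly. Their poses are not given: they have to be found in the camera images.
- stand: fixed white display stand, on the left or right of the bench, origin on the bench under its middle, z up; its +x is the display side (turned away from the robot, give or take 0.25 rad), y along its width. A solid ledge 30 mm high spans x -70 to +50 mm, y -95 to +95 mm; on it a low ridge, behind (-x) a raised crossbar, in front (+x) a lip with a pocket behind it
- pocket (a point): middle of the pocket's mouth, 55 mm along x and 30 mm above the stand's origin, stand's axes. The pocket is the gap between the ledge's front face and a dark steel lip 5 mm thick and as high as the ledge (30 mm): 10 mm wide along x, 90 mm long along y, open at the top, closed at both ends
- crossbar (a point): middle of the centre line of the steel crossbar, 50 mm behind (-x) and 110 mm above the stand's origin; 10 mm diameter, 180 mm long along y, on two 10 mm posts at y +-85 mm
- ridge (a point): middle of the top of the low ridge on the ledge, 5 mm along x and 36 mm above the stand's origin: 6 mm high above the ledge, 6 mm thick, 170 mm long along y; the board's foot stands on the ledge on its crossbar side
- spring_bar (a joint): sprung steel strip on the floor of the pocket: 0 = up (its top 13 mm below the mouth), grows downwards in m; about 0.007 when the holder is fully home with its flange on the lip, hard stop at 0.009. It pushes back with 1.6 N at first and about 7 N fully home, and lifts the holder again when let go
- rack: fixed grey rack 130 x 130 mm, 35 mm high, on the stand's opposite side of the bench; origin on the bench under its middle. Two slots along its y, 11 mm wide, with floor 6 mm above the bench, at x -35 and +35 mm; one board stands upright in each, which one where varies
- board: the tall picture board: stiff flat slab 8 mm thick (x) x 110 mm wide (y) x 140 mm tall (z), about 160 g, both faces alike; origin at the middle of its underside, z towards its top edge. Starts upright in a slot of the rack (bottom 29 mm inside it)
- board_top (a point): middle of the board's top edge face, 140 mm above its origin
- label_block: fixed grey block 60 x 84 mm, 25 mm high, in which the label holder is parked; origin on the bench under its middle, slot along y, 11 mm wide and 58 mm long
- holder: white label holder, about 60 g, same both ways round, 67 mm tall. From below: tongue 6 mm thick (x) x 50 (y) x 20 mm long; flange 18 (x) x 64 (y) x 5 mm, too wide for the pocket; card plate 9 (x) x 64 (y) x 42 mm tall, to grip. Origin at the middle of the tongue's underside, z up. Starts upright in the label block, underside 6 mm above the bench
- short_board: bystander: the other board: same 110 mm width and 8 mm thickness but only 100 mm tall; stays in its slot of the rack; origin at the middle of its underside
- dropper: bystander: small capped bottle, 36 mm diameter, 70 mm tall; origin at the middle of its underside
- dish: bystander: shallow clear dish, 80 mm diameter, 16 mm tall; origin at the middle of its underside
- slide_box: bystander: flat white slide box 60 x 90 x 30 mm; origin at the middle of its underside
- jar: bystander: small jar, 52 mm diameter, 60 mm tall; origin at the middle of its underside
- timer: bystander: flat white bench timer 50 x 65 x 18 mm; origin at the middle of its underside
- beaker: bystander: glass cup 56 mm diameter, 60 mm tall; origin at the middle of its underside

How it is judged:
By the outcome, as a careful person would: the job done as asked, in the order asked, and still so for the second after the job is handed in, while the arm keeps its last pose, push and grip.
It also fails if it takes over 67 s, if anything falls off the work surface, if the arm or the gripper's body presses on something with over 40 N, if the wrist force passes 120 N, or if a joint passes its speed limit or range.

### The arm

A 6-joint arm with a two-finger parallel gripper is mounted at the origin on the work surface. World frame = base frame: x ahead of the robot, y to its left, z up, the work surface at z = 0. Lengths are in m, angles in degrees, forces in N, time in s.
With the tool pointing down it reaches from about 0.25 to 0.725 m from the base axis. Payload 9.7 kg.
Tool frame: the origin (TCP) lies at the very end of the fingers, on their centre line; the grasp point (between the pads) lies 19 mm behind it; z points along the fingers, y is the line along which they close (so a half turn about z gives the same grasp; the last joint's range is limited). The gripper opens to 85 mm and grips with 20 to 120 N. Pads are 22 mm wide; open, the fingers measure 114 mm over their backs; the gripper's body (76 mm by 85 mm) begins 54 mm behind the grasp point. The pads swing forward as they close: fully open they stand 13 mm farther back than shut.
Start: joints at [67.609, 4.979, 10.078, 95.1, 0, 90], TCP at [0.21, 0.509, 0.231] pointing down, gripper open.
Joint ranges: [-179.16, 179.16], [-48.56, 103.87], [-65.8, 70.77], [-126.05, 130.52], [-82.76, 87.17], [-180, 180]. Speed limits (degrees/s): [127.2, 127.2, 147.25, 180, 180, 180].

### API

Orientations are given as [roll, pitch, yaw] about the fixed x, y, z axes, in that order (R = Rz(yaw) Ry(pitch) Rx(roll)).
In Python, from workcell import telemetry, optics, workorder gives the robot as it stands.
- The arm moves only by the shell command python3 -m handwheel 'ROWS' [FORCE]. ROWS is JSON, a list of rows, each an object of numbers: "tx", "ty", "tz": the shift along the tool's x, y, z in m; "ax", "ay", "az": the turn, a rotation vector about the tool's x, y, z in degrees; "jaw": the gripper command: -1 is shut, 1 is fully open, values between are in proportion. A call has exactly 10 rows; each row shifts and turns the commanded pose from where the row before left it, along the tool's axes as they then stand; what a row does not reach is not made up. A row lasts 1/8 s, in which the tool goes at most 62.5 mm and 10.7 degrees, less where a joint would pass 70% of its speed; a pose out of reach is approached as far as the arm can. A call is refused whole if a number of a shift passes 0.0625 or a number of a turn 10.7, either way. A call with a gripper value outside its range is refused whole. The fingers move at their own pace and stop on an object; FORCE is the grip in N (left out, the last holds). Time passes only in rows, so rows that do not move let the fingers close, or fill a call up. It gives the time, the measured TCP pose, the force, the opening and the grip force at its end, in the units of the state.
- telemetry.get_obs(): the state, without advancing time (a new reading comes with each control period).
- optics.camera(name): name is "side" or "top"; returns a dict with "color" (420x560x3 uint8, red, green, blue), "K" (3x3 intrinsics, pixels), "k1" (the pictures are not rectified: a ray, as slopes to the right and down, at radius r is drawn at 1 + k1 r^2 times it, then the intrinsics apply), "extrinsics" (4x4, takes a point from camera to world coordinates). Camera axes: x right, y down, z forward; pixel columns grow to the right and rows downward; lengths in m; the calibration is good to about 2 mm. A picture is of the moment at which its call begins. There is no depth.
- workorder.job_done(): hands the job in; it is judged then, once.
The state is a dict: "time": time; "q": joint angles; "qd": joint speeds; "joint_efforts": joint torques, N m; "ee_pos": TCP position; "tcp_rot": TCP orientation; "wrist_force": force on the tool from outside, world axes, zero at the start; "torque": the same for the moment, N m; "opening": finger opening in m; "grasp_force": force on a finger pad.
Only numpy, scipy, OpenCV 4.12 (cv2) and the standard library are available. Lean on these libraries where they do the work, as an engineer would, in place of code of your own. Each camera call takes 0.05 s, during which the arm holds its last target. There are 200 camera calls.

## Working session

There is one attempt and no reset: what is moved stays moved. The work goes in short steps, Python scripts to look and compute and a shell command to move; the robot and the scene stay as the last step left them, time stands still between calls to the robot, and variables do not carry over. Pictures are saved under pics/ and viewed, at most 10 in all, crops included, and the job is handed in when it is done.

```bash
mkdir -p pics; ls; python3 - <<'E'
from workcell import telemetry, optics
import cv2,numpy as np
for n in("side","top"):
    c=optics.camera(n); cv2.imwrite(f"pics/{n}0.png",c["color"][:,:,::-1])
    print(n,c["K"],c["k1"],np.round(c["extrinsics"],4))
print(telemetry.get_obs())
E
```

```text
pics
side [[485.6951831    0.         273.20064153]
 [  0.         485.6951831  210.37857007]
 [  0.           0.           1.        ]] -0.07636634272512426 [[ 0.998  -0.023   0.0584  0.4852]
 [-0.0603 -0.6109  0.7894 -0.881 ]
 [ 0.0175 -0.7914 -0.6111  0.7728]
 [ 0.      0.      0.      1.    ]]
top [[469.59278698   0.         286.12859916]
 [  0.         469.59278698 205.74857471]
 [  0.           0.           1.        ]] 0.05368986474897709 [[-0.0023 -0.9933  0.1154  0.4404]
 [-0.9999  0.004   0.0147 -0.012 ]
 [-0.0151 -0.1154 -0.9932  0.961 ]
 [ 0.      0.      0.      1.    ]]
{'time': 0.1, 'q': array([6.76095341e+01, 5.00794102e+00, 1.00384615e+01, 9.50999825e+01,
       1.19958041e-03, 8.99992274e+01]), 'qd': array([-0.00558575, -0.01642674,  0.08649294, -0.01374982, -0.04610872,
       -0.02153223]), 'joint_efforts': array([-7.80361079e-04, -5.21559477e+01,  4.65653658e+01,  1.60062534e-02,
        1.57180585e-05,  1.00747280e-05]), 'ee_pos': array([0.20941776, 0.5083413 , 0.23064927]), 'tcp_rot': array([-1.79930538e+02, -1.20051618e-03,  1.57610305e+02]), 'wrist_force': array([-0.52683065, -0.1330493 , -0.49639593]), 'torque': array([-0.03831007,  0.01112985, -0.02779057]), 'grasp_force': 0.0, 'opening': 0.08546114412667179}
```

View pics/top0.png

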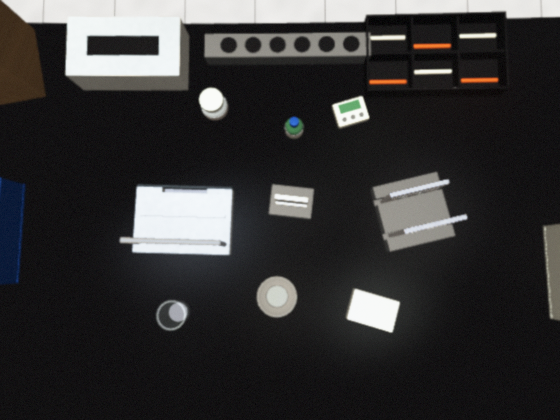

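View pics/side0.png

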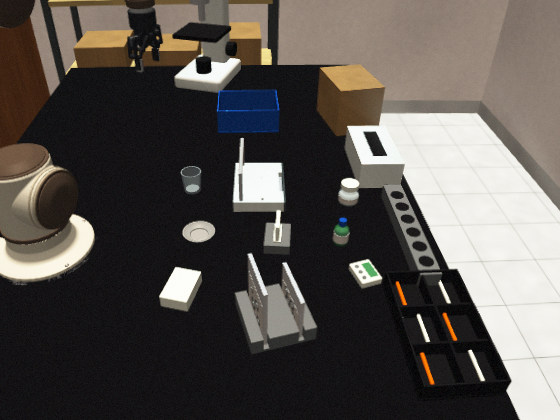

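The top view shows the stand at about (183,220), the holder block at (291,201) and the rack at (413,212), with the boards along image-horizontal. The side view suggests the nearer-to-robot board is the taller one. I'll enlarge both to get the corners.

```bash
python3 - <<'E'
import cv2,numpy as np
t=cv2.imread("pics/top0.png");s=cv2.imread("pics/side0.png")
def crop(im,x,y,w,h,f=4):
    o=cv2.resize(im[y:y+h,x:x+w],None,fx=f,fy=f,interpolation=cv2.INTER_CUBIC)
    o=np.clip(o.astype(float)*1.0,0,255).astype(np.uint8)
    for i in range(0,w,10):
        if (x+i)%10==0: cv2.putText(o,str(x+i),(i*f,8),0,.3,(0,255,255)); cv2.line(o,(i*f,10),(i*f,14),(0,255,255))
    for j in range(0,h,10): cv2.putText(o,str(y+j),(0,j*f+4),0,.3,(0,255,255))
    return o
a=np.hstack([crop(t,110,180,130,80),crop(t,260,180,60,80)])
b=np.hstack([crop(t,360,170,110,80),crop(s,230,130,80,80)])
cv2.imwrite("pics/c1.png",np.vstack([a,b]))
cv2.imwrite("pics/c2.png",crop(s,220,200,110,150))
E
```

```text
(no output)
```

View pics/c1.png

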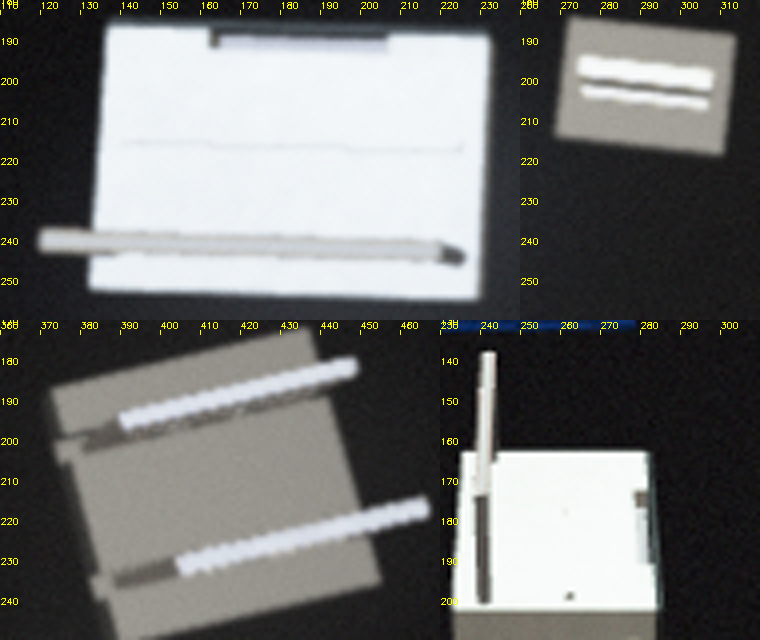

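View pics/c2.png

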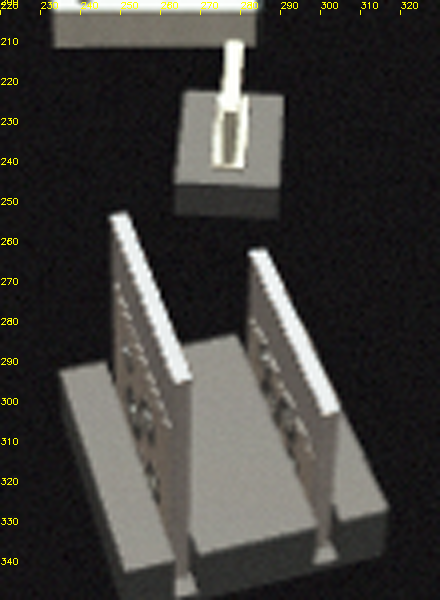

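The taller board is in the rack slot nearer the robot: its top edge runs (404,232) to (467,217). The holder's plate top runs (274,196) to (308,200), and the stand corners are clear. I'll fit the poses from these pixels.

```bash
cat > h.py <<'E'
import numpy as np, cv2
from scipy.optimize import least_squares
CAM={"side":(485.695,273.2,210.379,-.076366,[[.998,-.023,.0584,.4852],[-.0603,-.6109,.7894,-.881],[.0175,-.7914,-.6111,.7728]]),
"top":(469.593,286.129,205.749,.05369,[[-.0023,-.9933,.1154,.4404],[-.9999,.004,.0147,-.012],[-.0151,-.1154,-.9932,.961]])}
def proj(n,P):
    f,cx,cy,k,E=CAM[n];E=np.array(E);p=(np.atleast_2d(P)-E[:,3])@E[:,:3]
    s=p[:,:2]/p[:,2:];s=s*(1+k*(s**2).sum(1,keepdims=True));return s*f+[cx,cy]
def w(p,L):
    c,s=np.cos(p[2]),np.sin(p[2]);L=np.atleast_2d(L)
    return np.c_[p[0]+c*L[:,0]-s*L[:,1],p[1]+s*L[:,0]+c*L[:,1],L[:,2]]
def fit(obs,p0):  # obs: (cam,local mm,px)
    r=lambda p:np.concatenate([(proj(n,w(p,np.array(l)/1e3))[0]-u) for n,l,u in obs])
    s=least_squares(r,p0,loss="soft_l1");return s.x,r(s.x).reshape(-1,2)
E
python3 - <<'E'
from h import *
T,S="top","side"
st=[(T,(-70,95,30),(132.5,252.5)),(T,(-70,-95,30),(229.5,254.8)),(T,(65,95,30),(136.8,186.5)),(T,(65,-95,30),(232.5,189)),
(T,(5,85,36),(140.5,216)),(T,(5,-85,36),(225.5,217.5)),(T,(-50,90,110),(119.5,240)),
(S,(-70,95,30),(235.8,163)),(S,(65,95,30),(282,163)),(S,(65,-95,30),(284.3,202.3)),(S,(-70,-95,30),(233.5,202.3)),(S,(-50,90,115),(242,138)),(S,(-50,-90,115),(241,173.5))]
rk=[(T,(65,65,35),(373,187)),(T,(65,-65,35),(437.7,171.7)),(T,(-65,-65,35),(455.5,234.5)),(T,(-65,65,35),(389,250)),
(S,(-65,65,35),(235,292.5)),(S,(65,65,35),(279.5,283.5)),(S,(65,-65,35),(316.5,326.5)),(S,(-65,-65,35),(251,343))]
bl=[(T,(30,42,25),(272,184)),(T,(30,-42,25),(313.7,189)),(T,(-30,-42,25),(310.5,219)),(T,(-30,42,25),(269,214)),
(S,(-30,42,25),(265.8,223)),(S,(30,42,25),(291,223.8)),(S,(30,-42,25),(290,247)),(S,(-30,-42,25),(264,246))]
bd=[(T,(0,55,146),(403.8,231.8)),(T,(0,-55,146),(467,217)),(S,(0,55,146),(249.7,253.5)),(S,(0,-55,146),(265.5,295))]
ho=[(T,(0,32,73),(274.3,196.5)),(T,(0,-32,73),(308.3,200))]
for n,o,p0 in(("stand",st,(.5,.2,0)),("rack",rk,(.45,-.2,.2)),("block",bl,(.45,0,0)),("board",bd,(.4,-.25,.2)),("holder",ho,(.45,0,0))):
    p,r=fit(o,p0);print(n,np.round(p[:2],4),round(np.degrees(p[2]),2),"\n",np.round(r,1).tolist())
    if n=="rack": print("slots",w(p,[(-.035,0,0),(.035,0,0)]).round(4))
    if n=="stand": print("pocket,ridge,bar",w(p,[(.055,0,.03),(.005,0,.036),(-.05,0,.11)]).round(4))
E
```

```text
stand [0.5246 0.2073] -1.92 
 [[0.1, -0.4], [-0.5, 0.1], [0.6, -2.0], [-0.4, -1.7], [-1.1, -1.9], [-0.2, -0.9], [1.6, 0.3], [-1.7, -0.1], [-0.8, -0.1], [-0.1, 0.3], [-2.2, 0.4], [-1.6, -0.4], [-2.6, 0.2]]
pocket,ridge,bar [[0.5795 0.2055 0.03  ]
 [0.5296 0.2071 0.036 ]
 [0.4746 0.209  0.11  ]]
rack [ 0.5378 -0.2485] 13.34 
 [[-0.3, -0.6], [-1.0, -0.6], [-0.6, 0.4], [0.7, 0.4], [-0.9, 0.6], [15.1, -2.9], [-0.0, 1.5], [-0.6, 0.6]]
slots [[ 0.5037 -0.2566  0.    ]
 [ 0.5718 -0.2404  0.    ]]
block [ 0.5595 -0.0087] -6.35 
 [[0.3, -0.2], [0.0, -0.9], [0.2, -1.3], [-0.1, -0.8], [-0.6, -0.2], [-1.2, 0.1], [-1.0, -0.0], [-1.1, -0.2]]
board [ 0.5033 -0.2565] 13.16 
 [[0.2, -0.9], [-0.5, -0.8], [-1.0, 0.1], [-0.9, 0.4]]
holder [ 0.558  -0.0087] -6.18 
 [[0.3, 0.0], [-0.3, -0.0]]
```

```bash
cat > plan.py <<'E'
# python3 plan.py x y z roll pitch yaw N : equal rows from the measured pose to the target
import sys,numpy as np
from scipy.spatial.transform import Rotation as R
from workcell import telemetry
a=[float(v) for v in sys.argv[1:]];N=int(a[6]);o=telemetry.get_obs()
R0=R.from_euler("xyz",o["tcp_rot"],degrees=True);R1=R.from_euler("xyz",a[3:6],degrees=True)
rv=(R0.inv()*R1).as_rotvec()/N
M=sum(R.from_rotvec(rv*k).as_matrix() for k in range(N))
t=np.linalg.solve(M,R0.inv().apply(np.array(a[:3])-o["ee_pos"]))
mid=o["ee_pos"]+R0.apply(sum(R.from_rotvec(rv*k).as_matrix() for k in range(N//2))@t)
print("row t",t.round(5),"a",np.degrees(rv).round(3),"mid",mid.round(3),"from",o["ee_pos"].round(4),o["tcp_rot"].round(2),"t",o["time"],"F",o["wrist_force"].round(2))
E
python3 plan.py .5033 -.2565 .21 180 0 103.2 20
```

```text
row t [-0.03979 -0.01507  0.00105] a [-3.000e-03  2.000e-03  2.721e+00] mid [0.449 0.161 0.22 ] from [0.2094 0.5083 0.2306] [-179.93   -0.    157.61] t 0.1 F [-0.53 -0.13 -0.5 ]
```

```bash
python3 -m handwheel '[{"tx":-0.04,"ty":-0.015,"tz":0.001,"az":2.72,"jaw":1},{"tx":-0.04,"ty":-0.015,"tz":0.001,"az":2.72,"jaw":1},{"tx":-0.04,"ty":-0.015,"tz":0.001,"az":2.72,"jaw":1},{"tx":-0.04,"ty":-0.015,"tz":0.001,"az":2.72,"jaw":1},{"tx":-0.04,"ty":-0.015,"tz":0.001,"az":2.72,"jaw":1},{"tx":-0.04,"ty":-0.015,"tz":0.001,"az":2.72,"jaw":1},{"tx":-0.04,"ty":-0.015,"tz":0.001,"az":2.72,"jaw":1},{"tx":-0.04,"ty":-0.015,"tz":0.001,"az":2.72,"jaw":1},{"tx":-0.04,"ty":-0.015,"tz":0.001,"az":2.72,"jaw":1},{"tx":-0.04,"ty":-0.015,"tz":0.001,"az":2.72,"jaw":1}]'
python3 plan.py .5033 -.2565 .21 180 0 103.2 10
```

```text
row t [-0.07881 -0.03201  0.00209] a [-6.000e-03  3.000e-03  5.441e+00] mid [0.449 0.161 0.22 ] from [0.2094 0.5083 0.2306] [-179.93   -0.    157.61] t 0.1 F [-0.53 -0.13 -0.5 ]$[0]: bad value
```

```bash
python3 -m handwheel '[{"tx":-0.04,"ty":-0.015,"tz":0.001,"ax":0,"ay":0,"az":2.72,"jaw":1},{"tx":-0.04,"ty":-0.015,"tz":0.001,"ax":0,"ay":0,"az":2.72,"jaw":1},{"tx":-0.04,"ty":-0.015,"tz":0.001,"ax":0,"ay":0,"az":2.72,"jaw":1},{"tx":-0.04,"ty":-0.015,"tz":0.001,"ax":0,"ay":0,"az":2.72,"jaw":1},{"tx":-0.04,"ty":-0.015,"tz":0.001,"ax":0,"ay":0,"az":2.72,"jaw":1},{"tx":-0.04,"ty":-0.015,"tz":0.001,"ax":0,"ay":0,"az":2.72,"jaw":1},{"tx":-0.04,"ty":-0.015,"tz":0.001,"ax":0,"ay":0,"az":2.72,"jaw":1},{"tx":-0.04,"ty":-0.015,"tz":0.001,"ax":0,"ay":0,"az":2.72,"jaw":1},{"tx":-0.04,"ty":-0.015,"tz":0.001,"ax":0,"ay":0,"az":2.72,"jaw":1},{"tx":-0.04,"ty":-0.015,"tz":0.001,"ax":0,"ay":0,"az":2.72,"jaw":1}]'
python3 plan.py .5033 -.2565 .21 180 0 103.2 10
```

```text
time: 1.35
ee_pos: [0.4515, 0.1597, 0.2209]
tcp_rot: [-180.0, -0.0, 130.3]
wrist_force: [-0.5, -0.6, 0.1]
opening: 0.0857
grasp_force: 0.0
row t [-0.03951 -0.01518  0.00109] a [-0.003 -0.     2.712] mid [ 0.502 -0.045  0.215] from [0.4515 0.1597 0.2209] [-1.7998e+02 -1.0000e-02  1.3032e+02] t 1.35 F [-0.46 -0.62  0.14]
```

```bash
python3 -m handwheel '[{"tx":-0.0395,"ty":-0.0152,"tz":0.001,"ax":0,"ay":0,"az":2.71,"jaw":1},{"tx":-0.0395,"ty":-0.0152,"tz":0.001,"ax":0,"ay":0,"az":2.71,"jaw":1},{"tx":-0.0395,"ty":-0.0152,"tz":0.001,"ax":0,"ay":0,"az":2.71,"jaw":1},{"tx":-0.0395,"ty":-0.0152,"tz":0.001,"ax":0,"ay":0,"az":2.71,"jaw":1},{"tx":-0.0395,"ty":-0.0152,"tz":0.001,"ax":0,"ay":0,"az":2.71,"jaw":1},{"tx":-0.0395,"ty":-0.0152,"tz":0.001,"ax":0,"ay":0,"az":2.71,"jaw":1},{"tx":-0.0395,"ty":-0.0152,"tz":0.001,"ax":0,"ay":0,"az":2.71,"jaw":1},{"tx":-0.0395,"ty":-0.0152,"tz":0.001,"ax":0,"ay":0,"az":2.71,"jaw":1},{"tx":-0.0395,"ty":-0.0152,"tz":0.001,"ax":0,"ay":0,"az":2.71,"jaw":1},{"tx":-0.0395,"ty":-0.0152,"tz":0.001,"ax":0,"ay":0,"az":2.71,"jaw":1}]'
python3 plan.py .5033 -.2565 .116 180 0 103.2 10
```

```text
time: 2.6
ee_pos: [0.5031, -0.2564, 0.2108]
tcp_rot: [-180.0, -0.0, 103.2]
wrist_force: [0.6, 0.1, -0.5]
opening: 0.0853
grasp_force: 0.0
row t [-2.00e-05  2.00e-05  9.48e-03] a [-0.003 -0.003  0.002] mid [ 0.503 -0.256  0.163] from [ 0.5031 -0.2564  0.2108] [-1.7997e+02 -3.0000e-02  1.0322e+02] t 2.6 F [ 0.64  0.09 -0.46]
```

```bash
python3 -m handwheel '[{"tx":0,"ty":0,"tz":0.02,"ax":0,"ay":0,"az":0,"jaw":1},{"tx":0,"ty":0,"tz":0.02,"ax":0,"ay":0,"az":0,"jaw":1},{"tx":0,"ty":0,"tz":0.02,"ax":0,"ay":0,"az":0,"jaw":0.5},{"tx":0,"ty":0,"tz":0.02,"ax":0,"ay":0,"az":0,"jaw":0.2},{"tx":0,"ty":0,"tz":0.015,"ax":0,"ay":0,"az":0,"jaw":0},{"tx":0,"ty":0,"tz":0,"ax":0,"ay":0,"az":0,"jaw":-0.4},{"tx":0,"ty":0,"tz":0,"ax":0,"ay":0,"az":0,"jaw":-1},{"tx":0,"ty":0,"tz":0,"ax":0,"ay":0,"az":0,"jaw":-1},{"tx":0,"ty":0,"tz":0,"ax":0,"ay":0,"az":0,"jaw":-1},{"tx":0,"ty":0,"tz":0,"ax":0,"ay":0,"az":0,"jaw":-1}]' 40
```

```text
time: 3.85
ee_pos: [0.5038, -0.2552, 0.1171]
tcp_rot: [179.9, 0.1, 103.3]
wrist_force: [-0.3, 0.3, 5.2]
opening: 0.0073
grasp_force: 41.3
```

```bash
python3 -m handwheel '[{"tx":0,"ty":0,"tz":-0.005,"ax":0,"ay":0,"az":0,"jaw":-1},{"tx":0,"ty":0,"tz":-0.01,"ax":0,"ay":0,"az":0,"jaw":-1},{"tx":0,"ty":0,"tz":-0.015,"ax":0,"ay":0,"az":0,"jaw":-1},{"tx":0,"ty":0,"tz":-0.015,"ax":0,"ay":0,"az":0,"jaw":-1},{"tx":0,"ty":0,"tz":-0.02,"ax":0,"ay":0,"az":0,"jaw":-1},{"tx":0,"ty":0,"tz":-0.02,"ax":0,"ay":0,"az":0,"jaw":-1},{"tx":0,"ty":0,"tz":-0.02,"ax":0,"ay":0,"az":0,"jaw":-1},{"tx":0,"ty":0,"tz":-0.02,"ax":0,"ay":0,"az":0,"jaw":-1},{"tx":0,"ty":0,"tz":-0.015,"ax":0,"ay":0,"az":0,"jaw":-1},{"tx":0,"ty":0,"tz":-0.005,"ax":0,"ay":0,"az":0,"jaw":-1}]' 60
python3 - <<'E'
from workcell import telemetry, optics
import cv2,numpy as np
from scipy.spatial.transform import Rotation as R
im=[cv2.resize(optics.camera(n)["color"][y:y+h,x:x+wd,::-1],None,fx=2.5,fy=2.5) for n,x,y,wd,h in(("side",190,150,160,200),("top",340,130,160,200))]
cv2.imwrite("pics/lift.png",np.hstack(im)); print(telemetry.get_obs()["ee_pos"])
E
```

```text
time: 5.1
ee_pos: [0.5037, -0.2552, 0.263]
tcp_rot: [179.9, 0.1, 103.3]
wrist_force: [-0.0, -0.1, -1.8]
opening: 0.0072
grasp_force: 59.4
[ 0.50362216 -0.25511956  0.26194994]
```

View pics/lift.png

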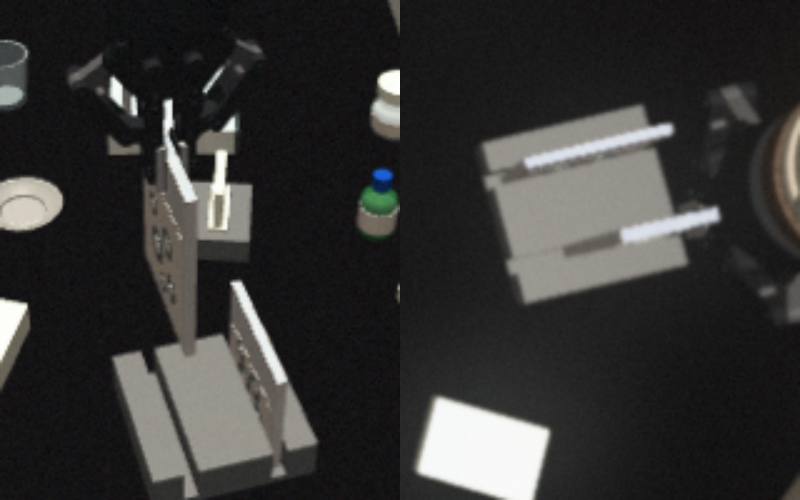

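The board came out cleanly and the short board hasn't moved. Next is transporting it above the stand with a 20° tilt.

```bash
cat > stand.py <<'E'
# stand.py theta xb_mm lift_mm N : TCP pose for held board, back-bottom edge at (xb, 30+lift)
import sys,subprocess,numpy as np
from scipy.spatial.transform import Rotation as R
th,xb,lf,N=[float(v) for v in sys.argv[1:]];c,s=np.cos(np.radians(th)),np.sin(np.radians(th))
n=np.array([c,0,s]);u=np.array([-s,0,c])
L=np.array([xb,1.2,30+lf])+4*n+111*u
B=np.column_stack([(0,1,0),n,-u]);W=R.from_euler("z",-1.92,degrees=True)
p=W.apply(L/1e3)+[.5246,.2073,0];e=(W*R.from_matrix(B)).as_euler("xyz",degrees=True)
print("target",p.round(4),e.round(2),flush=True);subprocess.run(["python3","plan.py"]+[str(v) for v in(*p,*e,int(N))])
E
python3 stand.py 20 -10 100 10
```

```text
target [0.4805 0.21   0.2357] [160.     0.    88.08]
row t [0.04665 0.00256 0.0027 ] a [-1.984 -0.263  1.508] mid [ 0.476 -0.023  0.248] from [ 0.5036 -0.2551  0.2619] [1.7996e+02 4.0000e-02 1.0331e+02] t 5.2 F [-0.95 -0.07 -2.14]
```

```bash
python3 -m handwheel '[{"tx":0.0466,"ty":0.0026,"tz":0.0027,"ax":-1.98,"ay":-0.26,"az":1.51,"jaw":-1},{"tx":0.0466,"ty":0.0026,"tz":0.0027,"ax":-1.98,"ay":-0.26,"az":1.51,"jaw":-1},{"tx":0.0466,"ty":0.0026,"tz":0.0027,"ax":-1.98,"ay":-0.26,"az":1.51,"jaw":-1},{"tx":0.0466,"ty":0.0026,"tz":0.0027,"ax":-1.98,"ay":-0.26,"az":1.51,"jaw":-1},{"tx":0.0466,"ty":0.0026,"tz":0.0027,"ax":-1.98,"ay":-0.26,"az":1.51,"jaw":-1},{"tx":0.0466,"ty":0.0026,"tz":0.0027,"ax":-1.98,"ay":-0.26,"az":1.51,"jaw":-1},{"tx":0.0466,"ty":0.0026,"tz":0.0027,"ax":-1.98,"ay":-0.26,"az":1.51,"jaw":-1},{"tx":0.0466,"ty":0.0026,"tz":0.0027,"ax":-1.98,"ay":-0.26,"az":1.51,"jaw":-1},{"tx":0.0466,"ty":0.0026,"tz":0.0027,"ax":-1.98,"ay":-0.26,"az":1.51,"jaw":-1},{"tx":0.0466,"ty":0.0026,"tz":0.0027,"ax":-1.98,"ay":-0.26,"az":1.51,"jaw":-1}]'
python3 stand.py 20 -10 8 10
```

```text
time: 6.45
ee_pos: [0.4802, 0.2111, 0.2348]
tcp_rot: [160.0, -0.1, 88.0]
wrist_force: [1.0, -0.5, -1.8]
opening: 0.0072
grasp_force: 59.4
target [0.4805 0.21   0.1437] [160.     0.    88.08]
row t [-0.00011 -0.00308  0.00857] a [-0.004 -0.004 -0.008] mid [0.48  0.211 0.189] from [0.4802 0.2111 0.2348] [ 1.6004e+02 -6.0000e-02  8.8020e+01] t 6.45 F [ 0.96 -0.55 -1.82]
```

```bash
python3 -m handwheel '[{"tx":-0.0001,"ty":-0.0031,"tz":0.0086,"ax":0,"ay":0,"az":0,"jaw":-1},{"tx":-0.0001,"ty":-0.0031,"tz":0.0086,"ax":0,"ay":0,"az":0,"jaw":-1},{"tx":-0.0001,"ty":-0.0031,"tz":0.0086,"ax":0,"ay":0,"az":0,"jaw":-1},{"tx":-0.0001,"ty":-0.0031,"tz":0.0086,"ax":0,"ay":0,"az":0,"jaw":-1},{"tx":-0.0001,"ty":-0.0031,"tz":0.0086,"ax":0,"ay":0,"az":0,"jaw":-1},{"tx":-0.0001,"ty":-0.0031,"tz":0.0086,"ax":0,"ay":0,"az":0,"jaw":-1},{"tx":-0.0001,"ty":-0.0031,"tz":0.0086,"ax":0,"ay":0,"az":0,"jaw":-1},{"tx":-0.0001,"ty":-0.0031,"tz":0.0086,"ax":0,"ay":0,"az":0,"jaw":-1},{"tx":-0.0001,"ty":-0.0031,"tz":0.0086,"ax":0,"ay":0,"az":0,"jaw":-1},{"tx":-0.0001,"ty":-0.0031,"tz":0.0086,"ax":0,"ay":0,"az":0,"jaw":-1}]'
python3 - <<'E'
from workcell import telemetry, optics
import cv2,numpy as np
im=[cv2.resize(optics.camera(n)["color"][y:y+h,x:x+wd,::-1],None,fx=5,fy=5,interpolation=cv2.INTER_CUBIC) for n,x,y,wd,h in(("side",220,110,80,110),("top",110,165,80,110))]
cv2.imwrite("pics/near.png",np.hstack(im)); print(telemetry.get_obs()["ee_pos"],telemetry.get_obs()["wrist_force"])
E
python3 stand.py 20 -10 0 4
```

```text
time: 7.7
ee_pos: [0.4809, 0.2088, 0.1434]
tcp_rot: [160.1, -0.0, 88.1]
wrist_force: [-0.2, -0.7, -1.3]
opening: 0.0069
grasp_force: 59.4
[0.48039658 0.20846993 0.14257011] [ 0.31513914  0.24391372 -1.74441714]
target [0.4805 0.21   0.1357] [160.     0.    88.08]
row t [ 0.00038 -0.00058  0.00162] a [-0.044  0.002 -0.004] mid [0.48  0.209 0.139] from [0.4804 0.2085 0.1426] [160.18   0.    88.06] t 7.8 F [ 0.32  0.24 -1.74]
```

View pics/near.png

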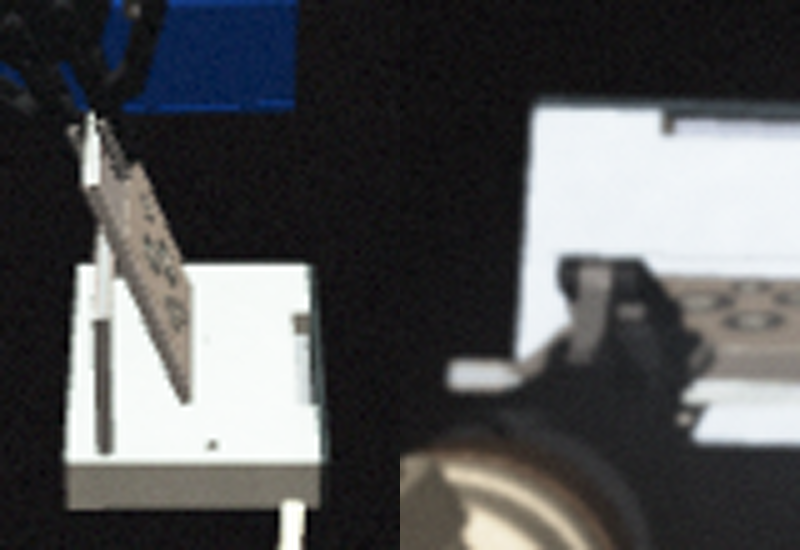

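The board is above the ledge, behind the ridge (ridge end at about (212,445) in the left crop, board's near bottom corner at (187,402)) and clear of the bar. Lowering to contact.

```bash
python3 -m handwheel '[{"tx":0.0005,"ty":-0.0007,"tz":0.0019,"ax":0,"ay":0,"az":0,"jaw":-1},{"tx":0.0005,"ty":-0.0007,"tz":0.0019,"ax":0,"ay":0,"az":0,"jaw":-1},{"tx":0.0004,"ty":-0.0003,"tz":0.0009,"ax":0,"ay":0,"az":0,"jaw":-1},{"tx":0,"ty":-0.0002,"tz":0.0005,"ax":0,"ay":0,"az":0,"jaw":-1},{"tx":0,"ty":-0.0002,"tz":0.0005,"ax":0,"ay":0,"az":0,"jaw":-1},{"tx":0,"ty":-0.0002,"tz":0.0005,"ax":0,"ay":0,"az":0,"jaw":-1},{"tx":0,"ty":-0.0002,"tz":0.0005,"ax":0,"ay":0,"az":0,"jaw":-1},{"tx":0,"ty":-0.0002,"tz":0.0005,"ax":0,"ay":0,"az":0,"jaw":-1},{"tx":0,"ty":0,"tz":0,"ax":0,"ay":0,"az":0,"jaw":-1},{"tx":0,"ty":0,"tz":0,"ax":0,"ay":0,"az":0,"jaw":-1}]'
```

```text
time: 9.05
ee_pos: [0.4809, 0.2101, 0.1363]
tcp_rot: [160.1, -0.0, 88.1]
wrist_force: [0.1, -1.3, -1.4]
opening: 0.0071
grasp_force: 59.3
```

```bash
python3 -m handwheel '[{"tx":0,"ty":-0.0002,"tz":0.0005,"ax":0,"ay":0,"az":0,"jaw":-1},{"tx":0,"ty":-0.0002,"tz":0.0005,"ax":0,"ay":0,"az":0,"jaw":-1},{"tx":0,"ty":-0.0002,"tz":0.0005,"ax":0,"ay":0,"az":0,"jaw":-1},{"tx":0,"ty":0,"tz":0,"ax":0,"ay":0,"az":0,"jaw":-1},{"tx":0,"ty":0,"tz":0,"ax":0,"ay":0,"az":0,"jaw":-1},{"tx":0,"ty":0,"tz":0,"ax":0,"ay":0,"az":0,"jaw":-1},{"tx":0,"ty":0,"tz":0,"ax":0,"ay":0,"az":0,"jaw":-1},{"tx":0,"ty":0,"tz":0,"ax":0,"ay":0,"az":0,"jaw":-1},{"tx":0,"ty":0,"tz":0,"ax":0,"ay":0,"az":0,"jaw":-1},{"tx":0,"ty":0,"tz":0,"ax":0,"ay":0,"az":0,"jaw":-1}]'
```

```text
time: 10.3
ee_pos: [0.4811, 0.2103, 0.1358]
tcp_rot: [160.0, -0.1, 88.1]
wrist_force: [-4.2, 0.5, 6.3]
opening: 0.0073
grasp_force: 60.8
```

```bash
python3 -m handwheel '[{"tx":0,"ty":0.0003,"tz":-0.0008,"ax":0,"ay":0,"az":0,"jaw":-1},{"tx":0,"ty":0.0009,"tz":0.0003,"ax":0,"ay":0,"az":0,"jaw":-1},{"tx":0,"ty":0.0009,"tz":0.0003,"ax":0,"ay":0,"az":0,"jaw":-1},{"tx":0,"ty":0.0009,"tz":0.0003,"ax":0,"ay":0,"az":0,"jaw":-1},{"tx":0,"ty":0.0005,"tz":0.0002,"ax":0,"ay":0,"az":0,"jaw":-1},{"tx":0,"ty":0,"tz":0,"ax":0,"ay":0,"az":0,"jaw":-1},{"tx":0,"ty":0,"tz":0,"ax":0,"ay":0,"az":0,"jaw":-1},{"tx":0,"ty":0,"tz":0,"ax":0,"ay":0,"az":0,"jaw":-1},{"tx":0,"ty":0,"tz":0,"ax":0,"ay":0,"az":0,"jaw":-1},{"tx":0,"ty":0,"tz":0,"ax":0,"ay":0,"az":0,"jaw":-1}]'
```

```text
time: 11.55
ee_pos: [0.4843, 0.2102, 0.1358]
tcp_rot: [160.1, -0.1, 88.1]
wrist_force: [-2.9, 2.2, 4.4]
opening: 0.0069
grasp_force: 60.6
```

```bash
python3 -m handwheel '[{"tx":0,"ty":0.0002,"tz":-0.0005,"ax":0,"ay":0,"az":0,"jaw":-1},{"tx":0,"ty":0.0005,"tz":0.0002,"ax":0,"ay":0,"az":0,"jaw":-1},{"tx":0,"ty":0.0005,"tz":0.0002,"ax":0,"ay":0,"az":0,"jaw":-1},{"tx":0,"ty":0.0005,"tz":0.0002,"ax":0,"ay":0,"az":0,"jaw":-1},{"tx":0,"ty":0,"tz":0,"ax":0,"ay":0,"az":0,"jaw":-1},{"tx":0,"ty":0,"tz":0,"ax":0,"ay":0,"az":0,"jaw":-1},{"tx":0,"ty":0,"tz":0,"ax":0,"ay":0,"az":0,"jaw":-1},{"tx":0,"ty":0,"tz":0,"ax":0,"ay":0,"az":0,"jaw":-1},{"tx":0,"ty":0,"tz":0,"ax":0,"ay":0,"az":0,"jaw":-1},{"tx":0,"ty":0,"tz":0,"ax":0,"ay":0,"az":0,"jaw":-1}]'
```

```text
time: 12.8
ee_pos: [0.4857, 0.2099, 0.1359]
tcp_rot: [160.1, -0.0, 88.1]
wrist_force: [0.1, 0.2, -1.7]
opening: 0.0074
grasp_force: 59.5
```

```bash
python3 -m handwheel '[{"tx":0,"ty":0.0005,"tz":0.0002,"ax":0,"ay":0,"az":0,"jaw":-1},{"tx":0,"ty":0.0005,"tz":0.0002,"ax":0,"ay":0,"az":0,"jaw":-1},{"tx":0,"ty":0.0005,"tz":0.0002,"ax":0,"ay":0,"az":0,"jaw":-1},{"tx":0,"ty":0.0005,"tz":0.0002,"ax":0,"ay":0,"az":0,"jaw":-1},{"tx":0,"ty":0,"tz":0,"ax":0,"ay":0,"az":0,"jaw":-1},{"tx":0,"ty":0,"tz":0,"ax":0,"ay":0,"az":0,"jaw":-1},{"tx":0,"ty":0,"tz":0,"ax":0,"ay":0,"az":0,"jaw":-1},{"tx":0,"ty":0,"tz":0,"ax":0,"ay":0,"az":0,"jaw":-1},{"tx":0,"ty":0,"tz":0,"ax":0,"ay":0,"az":0,"jaw":-1},{"tx":0,"ty":0,"tz":0,"ax":0,"ay":0,"az":0,"jaw":-1}]'
```

```text
time: 14.05
ee_pos: [0.4879, 0.21, 0.1361]
tcp_rot: [160.1, -0.1, 88.1]
wrist_force: [-5.1, -0.0, 3.2]
opening: 0.0072
grasp_force: 60.2
```

```bash
python3 stand.py 24.5 -3.8 0.5 8
```

```text
target [0.4785 0.21   0.1332] [155.5    0.    88.08]
row t [-3.00e-05 -1.23e-03 -1.00e-04] a [-0.574 -0.006 -0.004] mid [0.483 0.21  0.135] from [0.4879 0.21   0.1361] [ 1.6009e+02 -6.0000e-02  8.8070e+01] t 14.05 F [-5.14 -0.02  3.24]
```

```bash
python3 -m handwheel '[{"tx":0,"ty":-0.0012,"tz":-0.0001,"ax":-0.57,"ay":0,"az":0,"jaw":-1},{"tx":0,"ty":-0.0012,"tz":-0.0001,"ax":-0.57,"ay":0,"az":0,"jaw":-1},{"tx":0,"ty":-0.0012,"tz":-0.0001,"ax":-0.57,"ay":0,"az":0,"jaw":-1},{"tx":0,"ty":-0.0012,"tz":-0.0001,"ax":-0.57,"ay":0,"az":0,"jaw":-1},{"tx":0,"ty":-0.0012,"tz":-0.0001,"ax":-0.57,"ay":0,"az":0,"jaw":-1},{"tx":0,"ty":-0.0012,"tz":-0.0001,"ax":-0.57,"ay":0,"az":0,"jaw":-1},{"tx":0,"ty":-0.0012,"tz":-0.0001,"ax":-0.57,"ay":0,"az":0,"jaw":-1},{"tx":0,"ty":-0.0012,"tz":-0.0001,"ax":-0.57,"ay":0,"az":0,"jaw":-1},{"tx":0,"ty":0,"tz":0,"ax":0,"ay":0,"az":0,"jaw":-1},{"tx":0,"ty":0,"tz":0,"ax":0,"ay":0,"az":0,"jaw":-1}]'; python3 stand.py 26.5 -3.8 0.3 8
```

```text
time: 15.3
ee_pos: [0.4789, 0.2102, 0.1333]
tcp_rot: [155.5, -0.1, 88.1]
wrist_force: [-0.3, 0.1, -2.2]
opening: 0.0073
grasp_force: 59.5
target [0.4749 0.2102 0.1314] [153.5    0.    88.08]
row t [-3.0e-05 -5.5e-04  0.0e+00] a [-0.252 -0.005 -0.005] mid [0.477 0.21  0.132] from [0.4789 0.2102 0.1333] [ 1.5551e+02 -6.0000e-02  8.8060e+01] t 15.3 F [-0.33  0.15 -2.15]
```

```bash
python3 -m handwheel '[{"tx":0,"ty":-0.0006,"tz":0,"ax":-0.25,"ay":0,"az":0,"jaw":-1},{"tx":0,"ty":-0.0006,"tz":0,"ax":-0.25,"ay":0,"az":0,"jaw":-1},{"tx":0,"ty":-0.0006,"tz":0,"ax":-0.25,"ay":0,"az":0,"jaw":-1},{"tx":0,"ty":-0.0006,"tz":0,"ax":-0.25,"ay":0,"az":0,"jaw":-1},{"tx":0,"ty":-0.0006,"tz":0,"ax":-0.25,"ay":0,"az":0,"jaw":-1},{"tx":0,"ty":-0.0006,"tz":0,"ax":-0.25,"ay":0,"az":0,"jaw":-1},{"tx":0,"ty":0,"tz":0,"ax":0,"ay":0,"az":0,"jaw":-1},{"tx":0,"ty":0,"tz":0,"ax":0,"ay":0,"az":0,"jaw":-1},{"tx":0,"ty":0,"tz":0,"ax":0,"ay":0,"az":0,"jaw":-1},{"tx":0,"ty":0,"tz":0,"ax":0,"ay":0,"az":0,"jaw":-1}]'
```

```text
time: 16.55
ee_pos: [0.4757, 0.2103, 0.1319]
tcp_rot: [154.0, -0.1, 88.1]
wrist_force: [3.2, -0.1, -0.3]
opening: 0.0068
grasp_force: 59.3
```

Contact with the bar at about 26°, as the geometry predicts. I'll seat it, release, and back off along the board.

```bash
python3 -m handwheel '[{"tx":0,"ty":-0.0001,"tz":0.0004,"ax":0,"ay":0,"az":0,"jaw":-1},{"tx":0,"ty":0,"tz":0,"ax":0,"ay":0,"az":0,"jaw":-1},{"tx":0,"ty":0,"tz":0,"ax":0,"ay":0,"az":0,"jaw":-0.7},{"tx":0,"ty":0,"tz":0,"ax":0,"ay":0,"az":0,"jaw":-0.5},{"tx":0,"ty":0,"tz":0,"ax":0,"ay":0,"az":0,"jaw":-0.3},{"tx":0,"ty":0,"tz":0,"ax":0,"ay":0,"az":0,"jaw":-0.3},{"tx":0,"ty":0,"tz":-0.005,"ax":0,"ay":0,"az":0,"jaw":-0.3},{"tx":0,"ty":0,"tz":-0.015,"ax":0,"ay":0,"az":0,"jaw":-0.3},{"tx":0,"ty":0,"tz":-0.03,"ax":0,"ay":0,"az":0,"jaw":-0.3},{"tx":0,"ty":0,"tz":-0.04,"ax":0,"ay":0,"az":0,"jaw":-0.3}]'; python3 plan.py .5580 -.0087 .2 180 0 83.8 10
python3 - <<'E'
from workcell import optics
import cv2,numpy as np
im=[cv2.resize(optics.camera(n)["color"][y:y+h,x:x+wd,::-1],None,fx=f,fy=f,interpolation=cv2.INTER_CUBIC) for n,x,y,wd,h,f in(("side",220,110,80,100,5),("top",110,160,100,125,4))]
cv2.imwrite("pics/rel.png",np.hstack(im))
E
```

```text
time: 17.8
ee_pos: [0.4353, 0.2113, 0.2133]
tcp_rot: [154.1, -0.0, 88.0]
wrist_force: [0.1, 0.5, 1.0]
opening: 0.03
grasp_force: 0.0
row t [-0.02114  0.0131   0.00465] a [ 2.594 -0.099  0.416] mid [0.499 0.102 0.215] from [0.4353 0.2113 0.2133] [ 1.5405e+02 -3.0000e-02  8.8050e+01] t 17.8 F [0.11 0.46 0.98]
```

View pics/rel.png

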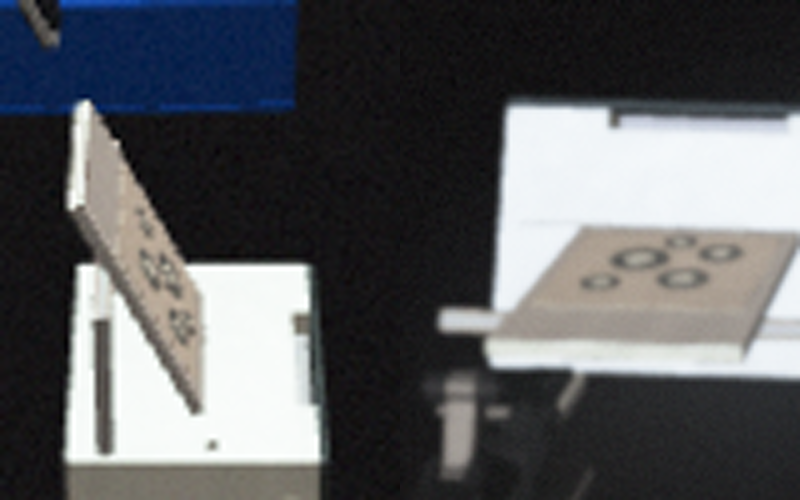

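The board leans on the bar with its foot behind the ridge: foot left end at top px (156,217), centred on the ridge. Now to the holder.

```bash
python3 -m handwheel '[{"tx":-0.0211,"ty":0.0132,"tz":0.0046,"ax":2.6,"ay":-0.1,"az":0.42,"jaw":-0.3},{"tx":-0.0211,"ty":0.0132,"tz":0.0046,"ax":2.6,"ay":-0.1,"az":0.42,"jaw":-0.3},{"tx":-0.0211,"ty":0.0132,"tz":0.0046,"ax":2.6,"ay":-0.1,"az":0.42,"jaw":-0.3},{"tx":-0.0211,"ty":0.0132,"tz":0.0046,"ax":2.6,"ay":-0.1,"az":0.42,"jaw":-0.3},{"tx":-0.0211,"ty":0.0132,"tz":0.0046,"ax":2.6,"ay":-0.1,"az":0.42,"jaw":-0.3},{"tx":-0.0211,"ty":0.0132,"tz":0.0046,"ax":2.6,"ay":-0.1,"az":0.42,"jaw":-0.3},{"tx":-0.0211,"ty":0.0132,"tz":0.0046,"ax":2.6,"ay":-0.1,"az":0.42,"jaw":0},{"tx":-0.0211,"ty":0.0132,"tz":0.0046,"ax":2.6,"ay":-0.1,"az":0.42,"jaw":0},{"tx":-0.0211,"ty":0.0132,"tz":0.0046,"ax":2.6,"ay":-0.1,"az":0.42,"jaw":0},{"tx":-0.0211,"ty":0.0132,"tz":0.0046,"ax":2.6,"ay":-0.1,"az":0.42,"jaw":0}]'; python3 plan.py .5585 -.0087 .042 180 0 83.8 8
```

```text
time: 19.15
ee_pos: [0.5601, -0.0088, 0.1998]
tcp_rot: [-179.9, -0.0, 83.8]
wrist_force: [-0.6, -0.0, 0.4]
opening: 0.0429
grasp_force: 0.0
row t [-1.000e-05 -1.800e-04  1.973e-02] a [-0.012 -0.003 -0.004] mid [ 0.559 -0.009  0.121] from [ 0.5601 -0.0088  0.1998] [-1.7991e+02 -2.0000e-02  8.3770e+01] t 19.15 F [-0.56 -0.04  0.4 ]
```

```bash
python3 -m handwheel '[{"tx":0,"ty":-0.0003,"tz":0.03,"ax":0,"ay":0,"az":0,"jaw":0},{"tx":0,"ty":-0.0003,"tz":0.03,"ax":0,"ay":0,"az":0,"jaw":0},{"tx":0,"ty":-0.0003,"tz":0.03,"ax":0,"ay":0,"az":0,"jaw":0},{"tx":0,"ty":-0.0003,"tz":0.03,"ax":0,"ay":0,"az":0,"jaw":0},{"tx":0,"ty":-0.0003,"tz":0.025,"ax":0,"ay":0,"az":0,"jaw":0},{"tx":0,"ty":0,"tz":0.013,"ax":0,"ay":0,"az":0,"jaw":0},{"tx":0,"ty":0,"tz":0,"ax":0,"ay":0,"az":0,"jaw":-0.4},{"tx":0,"ty":0,"tz":0,"ax":0,"ay":0,"az":0,"jaw":-1},{"tx":0,"ty":0,"tz":0,"ax":0,"ay":0,"az":0,"jaw":-1},{"tx":0,"ty":0,"tz":0,"ax":0,"ay":0,"az":0,"jaw":-1}]' 60
```

```text
time: 20.4
ee_pos: [0.5589, -0.0079, 0.0428]
tcp_rot: [179.9, -0.0, 83.8]
wrist_force: [-1.2, -0.7, 6.6]
opening: 0.008
grasp_force: 59.3
```

```bash
python3 -m handwheel '[{"tx":0,"ty":0,"tz":0,"ax":0,"ay":0,"az":0,"jaw":-1},{"tx":0,"ty":0,"tz":0,"ax":0,"ay":0,"az":0,"jaw":-1},{"tx":0,"ty":0,"tz":0,"ax":0,"ay":0,"az":0,"jaw":-1},{"tx":0,"ty":0,"tz":-0.005,"ax":0,"ay":0,"az":0,"jaw":-1},{"tx":0,"ty":0,"tz":-0.01,"ax":0,"ay":0,"az":0,"jaw":-1},{"tx":0,"ty":0,"tz":-0.015,"ax":0,"ay":0,"az":0,"jaw":-1},{"tx":0,"ty":0,"tz":-0.015,"ax":0,"ay":0,"az":0,"jaw":-1},{"tx":0,"ty":0,"tz":-0.01,"ax":0,"ay":0,"az":0,"jaw":-1},{"tx":0,"ty":0,"tz":-0.005,"ax":0,"ay":0,"az":0,"jaw":-1},{"tx":0,"ty":0,"tz":0,"ax":0,"ay":0,"az":0,"jaw":-1}]' 80; python3 -c "
from workcell import telemetry as t;o=t.get_obs();print(o['ee_pos'],o['tcp_rot'])"
```

```text
time: 21.65
ee_pos: [0.5583, -0.0079, 0.1017]
tcp_rot: [-180.0, -0.0, 83.8]
wrist_force: [-0.5, 0.6, -1.2]
opening: 0.0078
grasp_force: 78.5
[ 0.55829565 -0.00789977  0.1016979 ] [-1.79976023e+02 -2.05587920e-02  8.37838554e+01]
```

```bash
python3 plan.py .5812 .2062 .085 180 0 88.08 8; python3 - <<'E'
from h import *
p=(.5246,.2073,np.radians(-1.92))
for l in((50,0,30),(60,0,30),(65,0,30),(65,45,30),(65,-45,30),(5,0,36)): print(l,proj("top",w(p,np.array(l)/1e3)).round(1),proj("side",w(p,np.array(l)/1e3)).round(1))
E
```

```text
row t [0.02691 0.00083 0.00209] a [-0.003 -0.003 -0.537] mid [0.572 0.099 0.093] from [ 0.5583 -0.0079  0.1017] [-1.7998e+02 -2.0000e-02  8.3780e+01] t 21.65 F [-0.48  0.58 -1.2 ]
(50, 0, 30) [[184.4 193.3]] [[277.1 181.6]]
(60, 0, 30) [[184.7 188.4]] [[280.8 181.6]]
(65, 0, 30) [[184.8 185.9]] [[282.7 181.6]]
(65, 45, 30) [[162.4 185.2]] [[282.  172.5]]
(65, -45, 30) [[207.2 186.6]] [[283.4 191.2]]
(5, 0, 36) [[182.4 215.4]] [[260.5 179.8]]
```

```bash
python3 -m handwheel '[{"tx":0.027,"ty":0.0008,"tz":0.0021,"ax":0,"ay":0,"az":-0.54,"jaw":-1},{"tx":0.027,"ty":0.0008,"tz":0.0021,"ax":0,"ay":0,"az":-0.54,"jaw":-1},{"tx":0.027,"ty":0.0008,"tz":0.0021,"ax":0,"ay":0,"az":-0.54,"jaw":-1},{"tx":0.027,"ty":0.0008,"tz":0.0021,"ax":0,"ay":0,"az":-0.54,"jaw":-1},{"tx":0.027,"ty":0.0008,"tz":0.0021,"ax":0,"ay":0,"az":-0.54,"jaw":-1},{"tx":0.027,"ty":0.0008,"tz":0.0021,"ax":0,"ay":0,"az":-0.54,"jaw":-1},{"tx":0.027,"ty":0.0008,"tz":0.0021,"ax":0,"ay":0,"az":-0.54,"jaw":-1},{"tx":0.027,"ty":0.0008,"tz":0.0021,"ax":0,"ay":0,"az":-0.54,"jaw":-1},{"tx":0,"ty":0,"tz":0,"ax":0,"ay":0,"az":0,"jaw":-1},{"tx":0,"ty":0,"tz":0,"ax":0,"ay":0,"az":0,"jaw":-1}]'; python3 plan.py .5812 .2062 .07 180 0 88.08 4
python3 - <<'E'
from workcell import optics
import cv2,numpy as np
im=[cv2.resize(optics.camera(n)["color"][y:y+h,x:x+wd,::-1],None,fx=f,fy=f,interpolation=cv2.INTER_CUBIC) for n,x,y,wd,h,f in(("side",250,140,50,75,8),("top",140,160,80,120,5))]
cv2.imwrite("pics/hov.png",np.hstack(im))
E
```

```text
time: 22.9
ee_pos: [0.5806, 0.2065, 0.0842]
tcp_rot: [-179.9, 0.0, 88.1]
wrist_force: [0.5, 0.3, -0.5]
opening: 0.0077
grasp_force: 78.5
row t [-8.00e-05  1.70e-04  3.56e-03] a [-0.022  0.002  0.006] mid [0.581 0.206 0.077] from [0.5806 0.2065 0.0842] [-1.7991e+02  1.0000e-02  8.8100e+01] t 22.9 F [ 0.46  0.3  -0.54]
```

View pics/hov.png

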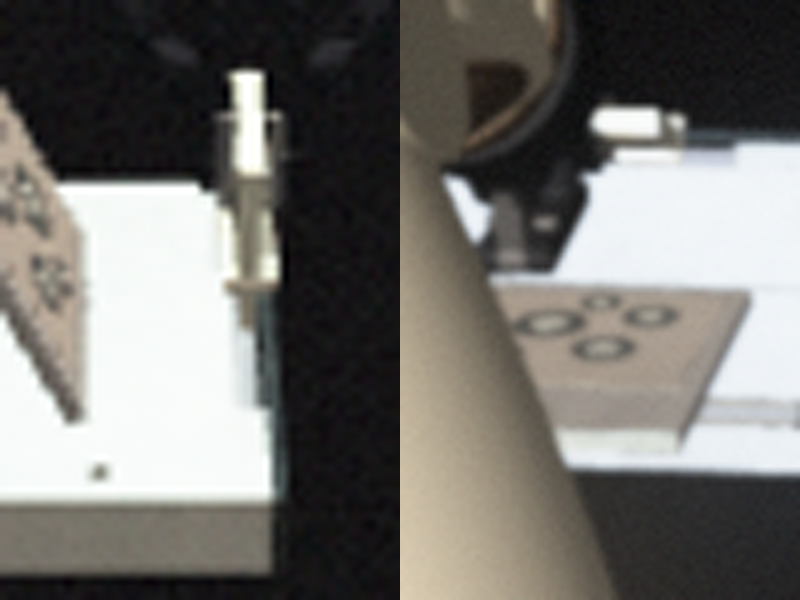

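The tongue (left crop, (248,310)) lines up with the pocket strip at (248,370). Entering the mouth carefully.

```bash
python3 -m handwheel '[{"tx":0,"ty":0.0005,"tz":0.004,"ax":0,"ay":0,"az":0,"jaw":-1},{"tx":0,"ty":0,"tz":0.004,"ax":0,"ay":0,"az":0,"jaw":-1},{"tx":0,"ty":0,"tz":0.004,"ax":0,"ay":0,"az":0,"jaw":-1},{"tx":0,"ty":0,"tz":0.003,"ax":0,"ay":0,"az":0,"jaw":-1},{"tx":0,"ty":0,"tz":0.001,"ax":0,"ay":0,"az":0,"jaw":-1},{"tx":0,"ty":0,"tz":0.001,"ax":0,"ay":0,"az":0,"jaw":-1},{"tx":0,"ty":0,"tz":0.001,"ax":0,"ay":0,"az":0,"jaw":-1},{"tx":0,"ty":0,"tz":0.001,"ax":0,"ay":0,"az":0,"jaw":-1},{"tx":0,"ty":0,"tz":0,"ax":0,"ay":0,"az":0,"jaw":-1},{"tx":0,"ty":0,"tz":0,"ax":0,"ay":0,"az":0,"jaw":-1}]'
```

```text
time: 24.25
ee_pos: [0.5813, 0.2069, 0.0658]
tcp_rot: [-180.0, -0.0, 88.1]
wrist_force: [0.0, 0.0, -0.3]
opening: 0.0077
grasp_force: 78.5
```

```bash
python3 -m handwheel '[{"tx":0,"ty":0,"tz":0.001,"ax":0,"ay":0,"az":0,"jaw":-1},{"tx":0,"ty":0,"tz":0.001,"ax":0,"ay":0,"az":0,"jaw":-1},{"tx":0,"ty":0,"tz":0.001,"ax":0,"ay":0,"az":0,"jaw":-1},{"tx":0,"ty":0,"tz":0,"ax":0,"ay":0,"az":0,"jaw":-1},{"tx":0,"ty":0,"tz":0,"ax":0,"ay":0,"az":0,"jaw":-1},{"tx":0,"ty":0,"tz":0,"ax":0,"ay":0,"az":0,"jaw":-1},{"tx":0,"ty":0,"tz":0,"ax":0,"ay":0,"az":0,"jaw":-1},{"tx":0,"ty":0,"tz":0,"ax":0,"ay":0,"az":0,"jaw":-1},{"tx":0,"ty":0,"tz":0,"ax":0,"ay":0,"az":0,"jaw":-1},{"tx":0,"ty":0,"tz":0,"ax":0,"ay":0,"az":0,"jaw":-1}]' 100
```

```text
time: 25.5
ee_pos: [0.5813, 0.2069, 0.0627]
tcp_rot: [-180.0, -0.0, 88.1]
wrist_force: [0.9, 0.5, -0.8]
opening: 0.0076
grasp_force: 100.4
```

The tongue is inside, with no contact. Pushing on to the spring.

```bash
python3 -m handwheel '[{"tx":0,"ty":0,"tz":0.0015,"ax":0,"ay":0,"az":0,"jaw":-1},{"tx":0,"ty":0,"tz":0.0015,"ax":0,"ay":0,"az":0,"jaw":-1},{"tx":0,"ty":0,"tz":0.0015,"ax":0,"ay":0,"az":0,"jaw":-1},{"tx":0,"ty":0,"tz":0.0015,"ax":0,"ay":0,"az":0,"jaw":-1},{"tx":0,"ty":0,"tz":0.0015,"ax":0,"ay":0,"az":0,"jaw":-1},{"tx":0,"ty":0,"tz":0.0015,"ax":0,"ay":0,"az":0,"jaw":-1},{"tx":0,"ty":0,"tz":0.0015,"ax":0,"ay":0,"az":0,"jaw":-1},{"tx":0,"ty":0,"tz":0.001,"ax":0,"ay":0,"az":0,"jaw":-1},{"tx":0,"ty":0,"tz":0,"ax":0,"ay":0,"az":0,"jaw":-1},{"tx":0,"ty":0,"tz":0,"ax":0,"ay":0,"az":0,"jaw":-1}]'
```

```text
time: 26.75
ee_pos: [0.5813, 0.207, 0.0515]
tcp_rot: [-180.0, -0.0, 88.1]
wrist_force: [-0.7, -0.7, 2.8]
opening: 0.0072
grasp_force: 101.3
```

```bash
python3 -m handwheel '[{"tx":0,"ty":0,"tz":0.001,"ax":0,"ay":0,"az":0,"jaw":-1},{"tx":0,"ty":0,"tz":0.001,"ax":0,"ay":0,"az":0,"jaw":-1},{"tx":0,"ty":0,"tz":0.001,"ax":0,"ay":0,"az":0,"jaw":-1},{"tx":0,"ty":0,"tz":0.0005,"ax":0,"ay":0,"az":0,"jaw":-1},{"tx":0,"ty":0,"tz":0.0005,"ax":0,"ay":0,"az":0,"jaw":-1},{"tx":0,"ty":0,"tz":0.0003,"ax":0,"ay":0,"az":0,"jaw":-1},{"tx":0,"ty":0,"tz":0,"ax":0,"ay":0,"az":0,"jaw":-1},{"tx":0,"ty":0,"tz":0,"ax":0,"ay":0,"az":0,"jaw":-1},{"tx":0,"ty":0,"tz":0,"ax":0,"ay":0,"az":0,"jaw":-1},{"tx":0,"ty":0,"tz":0,"ax":0,"ay":0,"az":0,"jaw":-1}]'
```

```text
time: 28.0
ee_pos: [0.5814, 0.207, 0.0472]
tcp_rot: [-180.0, -0.0, 88.1]
wrist_force: [-0.9, -1.4, 5.9]
opening: 0.0075
grasp_force: 101.9
```

```bash
python3 -m handwheel '[{"tx":0,"ty":0,"tz":0.0004,"ax":0,"ay":0,"az":0,"jaw":-1},{"tx":0,"ty":0,"tz":0.0004,"ax":0,"ay":0,"az":0,"jaw":-1},{"tx":0,"ty":0,"tz":0.0004,"ax":0,"ay":0,"az":0,"jaw":-1},{"tx":0,"ty":0,"tz":0,"ax":0,"ay":0,"az":0,"jaw":-1},{"tx":0,"ty":0,"tz":0,"ax":0,"ay":0,"az":0,"jaw":-1},{"tx":0,"ty":0,"tz":0,"ax":0,"ay":0,"az":0,"jaw":-1},{"tx":0,"ty":0,"tz":0,"ax":0,"ay":0,"az":0,"jaw":-1},{"tx":0,"ty":0,"tz":0,"ax":0,"ay":0,"az":0,"jaw":-1},{"tx":0,"ty":0,"tz":0,"ax":0,"ay":0,"az":0,"jaw":-1},{"tx":0,"ty":0,"tz":0,"ax":0,"ay":0,"az":0,"jaw":-1}]'
```

```text
time: 29.25
ee_pos: [0.5814, 0.207, 0.0469]
tcp_rot: [180.0, -0.0, 88.1]
wrist_force: [-4.9, -2.3, 11.1]
opening: 0.0073
grasp_force: 102.8
```

Force is past the spring curve at the flush height, so the flange is on the lip. A bit more preload, then a final look.

```bash
python3 -m handwheel '[{"tx":0,"ty":0,"tz":0.0004,"ax":0,"ay":0,"az":0,"jaw":-1},{"tx":0,"ty":0,"tz":0.0003,"ax":0,"ay":0,"az":0,"jaw":-1},{"tx":0,"ty":0,"tz":0,"ax":0,"ay":0,"az":0,"jaw":-1},{"tx":0,"ty":0,"tz":0,"ax":0,"ay":0,"az":0,"jaw":-1},{"tx":0,"ty":0,"tz":0,"ax":0,"ay":0,"az":0,"jaw":-1},{"tx":0,"ty":0,"tz":0,"ax":0,"ay":0,"az":0,"jaw":-1},{"tx":0,"ty":0,"tz":0,"ax":0,"ay":0,"az":0,"jaw":-1},{"tx":0,"ty":0,"tz":0,"ax":0,"ay":0,"az":0,"jaw":-1},{"tx":0,"ty":0,"tz":0,"ax":0,"ay":0,"az":0,"jaw":-1},{"tx":0,"ty":0,"tz":0,"ax":0,"ay":0,"az":0,"jaw":-1}]'
python3 - <<'E'
from workcell import optics
import cv2,numpy as np
im=[cv2.resize(optics.camera(n)["color"][y:y+h,x:x+wd,::-1],None,fx=f,fy=f,interpolation=cv2.INTER_CUBIC) for n,x,y,wd,h,f in(("side",220,120,80,100,5),("top",120,160,125,125,4))]
im[1]=im[1][:,:400]; cv2.imwrite("pics/end.png",np.hstack([i[:500] for i in im]))
E
```

```text
time: 30.5
ee_pos: [0.5815, 0.207, 0.0469]
tcp_rot: [180.0, -0.0, 88.1]
wrist_force: [-6.9, -2.4, 17.0]
opening: 0.0077
grasp_force: 103.5
```

View pics/end.png

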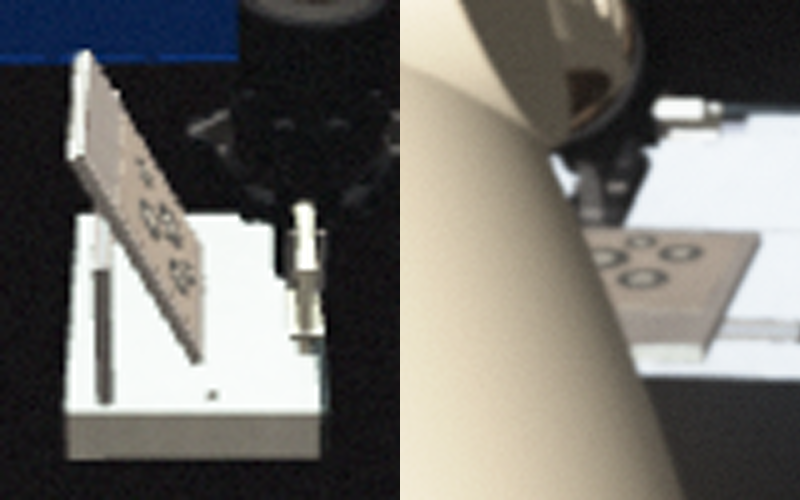

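The final view shows the board leaning on the bar, foot at about (200,360), behind the ridge (end at (212,395)). The holder's flange sits at ledge height at (305,335), with only the free end of the pocket visible beyond it. The 17 N push against a rigid stop at the computed flush height confirms it's home.

```bash
python3 -c "
from workcell import workorder;print(workorder.job_done())"
```

```text
the job is handed in; nothing more can be done
None
```

I handed the job in at about 30 s: the tall board is leaning on the stand, let go, and the label holder is held pressed home, pushing about 17 N at flush height; I don't have the judge's verdict.

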